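# Undo the run-out strap dispenser

### The job

One of the two strap dispensers has run out: only the bare cardboard core is left on its drum. On that dispenser first press the blade guard down until it snaps shut, then unscrew the winged cap from the spindle - its thread may be right- or left-hand, so try which way it loosens - and lift it off, leaving the core on the drum. Finish holding the cap still in the gripper, a hand's breadth above the spindle, and leave the other dispenser and the things around alone.

Things in the scene. Friction and masses are not known exactly. Their poses are not given: they have to be found in the camera images.
- disp_a: Strap dispenser A, fixed to the bench; both look alike, trade places, and either may be the run-out one. Grey plate 310 x 160 x 8 mm. Origin: its underside, at the middle; x runs from the cutter head (x = -105 mm; on the robot's side at yaw 0) to the spindle (x = +55 mm), z up. Two guide posts, 16 mm thick, 51 mm high, stand at x = -45, y = +-45 mm
- hub_a (a point): Dispenser A's spindle axis, at the top of its black drum (72 mm diameter, 60 mm above the bench), on which the cap's flange sits when screwed down. The drum stands on a platter of 148 mm diameter, 18 mm above the bench. Above the drum is a threaded stub 18 mm high, hidden in the cap
- cap_a_grip (a point): Centre of the wing of dispenser A's black plastic cap. The wing is an upright bar 56 mm long (this point's x), 16 mm thick (y), 32 mm high (z); the point is 16 mm below its top, 17 mm above the top of the round boss (48 mm diameter) that carries it and 41 mm above the cap's underside. The flange is 83 mm in diameter. At the start the wing is within 0.1 rad of the plate's x axis
- cap_a: Dispenser A's cap (loose, 0.08 to 0.16 kg), origin at the centre of its underside; starts screwed down. Its thread is right- or left-hand (loosens counter-clockwise or clockwise seen from above); nothing shows which. The wrong way it meets a hard stop within 0.2 rad; the right way it turns easily, rises 4.5 mm per rad, and between 1.3 and 1.9 rad from the start it lifts straight off
- guard_a (a joint): Opening of dispenser A's blade guard: 0 = shut, growing as it swings up (limit 1.3 rad); starts at 0.5 to 0.9. It stays where it is left. A spring catch resists in the last 0.15 rad, snaps over with about 10 N pressed at the pad, and holds the guard shut below 0.03 rad; not yet snapped, it stands at about 0.13 rad or more
- guard_a_pad (a point): Spot to press on top of dispenser A's guard, a folded aluminium cover 74 mm long from hinge to lip, 64 mm wide, 3 mm thick. The spot lies 56 mm from the hinge line, on the outer face; shut, it is 51 mm above the bench. The point's x points from lip to hinge along the guard, z out of its outer face
- guard_a_hinge (a point): Middle of the guard's hinge line on dispenser A (48 mm above the bench, at x = -73 mm of the plate, on the spindle's side of the cutter head). The hinge line runs along the plate's y; the guard lies from it towards the plate's -x when shut
- disp_b: Strap dispenser B, fixed to the bench; both look alike, trade places, and either may be the run-out one. Grey plate 310 x 160 x 8 mm. Origin: its underside, at the middle; x runs from the cutter head (x = -105 mm; on the robot's side at yaw 0) to the spindle (x = +55 mm), z up. Two guide posts, 16 mm thick, 51 mm high, stand at x = -45, y = +-45 mm
- hub_b (a point): Dispenser B's spindle axis, at the top of its black drum (72 mm diameter, 60 mm above the bench), on which the cap's flange sits when screwed down. The drum stands on a platter of 148 mm diameter, 18 mm above the bench. Above the drum is a threaded stub 18 mm high, hidden in the cap
- cap_b_grip (a point): Centre of the wing of dispenser B's black plastic cap. The wing is an upright bar 56 mm long (this point's x), 16 mm thick (y), 32 mm high (z); the point is 16 mm below its top, 17 mm above the top of the round boss (48 mm diameter) that carries it and 41 mm above the cap's underside. The flange is 83 mm in diameter. At the start the wing is within 0.1 rad of the plate's x axis
- cap_b: Dispenser B's cap (loose, 0.08 to 0.16 kg), origin at the centre of its underside; starts screwed down. Its thread is right- or left-hand (loosens counter-clockwise or clockwise seen from above); nothing shows which. The wrong way it meets a hard stop within 0.2 rad; the right way it turns easily, rises 4.5 mm per rad, and between 1.3 and 1.9 rad from the start it lifts straight off
- guard_b (a joint): Opening of dispenser B's blade guard: 0 = shut, growing as it swings up (limit 1.3 rad); starts at 0.5 to 0.9. It stays where it is left. A spring catch resists in the last 0.15 rad, snaps over with about 10 N pressed at the pad, and holds the guard shut below 0.03 rad; not yet snapped, it stands at about 0.13 rad or more
- guard_b_pad (a point): Spot to press on top of dispenser B's guard, a folded aluminium cover 74 mm long from hinge to lip, 64 mm wide, 3 mm thick. The spot lies 56 mm from the hinge line, on the outer face; shut, it is 51 mm above the bench. The point's x points from lip to hinge along the guard, z out of its outer face
- guard_b_hinge (a point): Middle of the guard's hinge line on dispenser B (48 mm above the bench, at x = -73 mm of the plate, on the spindle's side of the cutter head). The hinge line runs along the plate's y; the guard lies from it towards the plate's -x when shut
- core_center (a point): Centre of the bare cardboard core, a tube of 85 mm outer and 76 mm inner diameter, 39 mm high, round the drum of the dispenser that has run out (origin half-way up, z along its axis). It stays on the drum
- core: The same bare core; origin at the centre of its underside
- roll_center (a point): Centre of the roll of white strap, 140 mm outer diameter, 39 mm high, round the drum of the dispenser that is still in use; half-way up
- tapegun_mid (a point): Bystander: a hand tape dispenser lying on its side, roll 104 mm diameter, 58 mm high, with a grey handle; centre of its roll
- knife_mid (a point): Bystander: a carton knife lying flat, about 165 x 22 x 14 mm; middle of its handle
- tin_mid (a point): Bystander: an open cardboard box of strap seals, 130 x 100 x 45 mm; its middle
There are look-alikes about, which are no part of the job. What is shaped like the cap_b but green or yellow is not meant.

How it is judged:
By the outcome, as a careful person would: the job done as asked, in the order asked, and still so for the second after the job is handed in, while the arm keeps its last pose, push and grip.
It also fails if it takes over 72 s, if anything falls off the work surface, if the arm or the gripper's body presses on something with over 40 N, if the wrist force passes 120 N, or if a joint passes its speed limit or range.

### The arm

A 6-joint arm with a two-finger parallel gripper is mounted at the origin on the work surface. World frame = base frame: x ahead of the robot, y to its left, z up, the work surface at z = 0. Lengths are in m, angles in rad, forces in N, time in s.
With the tool pointing down it reaches from about 0.3 to 0.875 m from the base axis. Payload 6.4 kg.
Tool frame: the origin (TCP) lies midway between the tips of the shut fingers; the grasp point (between the pads) lies 19 mm behind it (ctrl.pinch_z is the distance from the TCP to the grasp point, in m); z points along the fingers, y is the line along which they close (so a half turn about z gives the same grasp; the last joint's range is limited). The gripper opens to 85 mm and grips with 20 to 120 N. Pads are 22 mm wide; open, the fingers measure 114 mm over their backs; the gripper's body (76 mm by 85 mm) begins 54 mm behind the grasp point. The pads swing forward as they close: fully open they stand 13 mm farther back than shut.
Start: joints at [1.016, 0.181, 1.607, -0, 1.354, -0.206], TCP at [0.197, 0.54, 0.231] pointing down, gripper open.
Joint ranges: [-2.99, 2.99], [-0.89, 2.07], [0.3, 2.58], [-1.14, 4.28], [0, 2.63], [-3.12, 3.12]. Speed limits (rad/s): [2.57, 2.57, 3.01, 3.14, 3.14, 3.14].

### API

Orientations are given as a unit quaternion [w, x, y, z].
In Python, from bench import ctrl gives the robot as it stands.
- The arm moves only by the tool apply_moves, never from a script. Its argument "moves" is a list of rows, each an object with "jaw": the opening, from 0 (shut) to 1 (fully open); "offset": the shift along the tool's x, y, z in mm, a list of three; "rot": the turn, a rotation vector about the tool's x, y, z in degrees, a list of three. In form: [{"jaw": jaw, "offset": [dx, dy, dz], "rot": [ax, ay, az]}, ...]. A call has exactly 5 rows; each row shifts and turns the commanded pose from where the row before left it, along the tool's axes as they then stand; what a row does not reach is not made up. A row lasts 1/8 s, in which the tool goes at most 62.5 mm and 10.7 degrees, less where a joint would pass 70% of its speed; a pose out of reach is approached as far as the arm can. A call is refused whole if a number of a shift passes 62.5 or a number of a turn 10.7, either way. A call with a gripper value outside its range is refused whole. The fingers move at their own pace and stop on an object; the grip force is fixed at half the most. Time passes only in rows, so rows that do not move let the fingers close, or fill a call up. It gives the time, the measured TCP pose, the force, the opening and the grip force at its end, in the units of the state.
- ctrl.get_obs(): the state, without advancing time (a new reading comes with each control period).
- ctrl.camera(name): name is "scene" or "top" or "wrist"; returns (picture, depth): 480x640x3 uint8, red, green, blue; 480x640 float32, m along the optical axis (not along the pixel's ray), 0 where there is no reading.
- ctrl.camera_params(name): a dict with "K" (3x3 intrinsics, pixels), "cam_to_world" (4x4, takes a point from camera to world coordinates); the wrist camera has in their place "mount" (4x4, takes a point from camera to tool coordinates, whose origin is the TCP and whose axes are the flange's). Camera axes: x right, y down, z forward; pixel columns grow to the right and rows downward; lengths in m; the calibration is good to about 2 mm. A picture is of the moment at which its call begins: read the wrist's pose just before it. camera_params takes no time and is no camera call.
- ctrl.hand_in(): hands the job in; it is judged then, once.
Trained networks look in the newest picture that a camera, given by its name, has taken for a name from the list of things; names that differ only in an ending like _2 or _b are one class to them, and where a whole thing is asked for, a point or a joint stands for the part that bears it (a point fixed in the world has none). Each returns a list of dicts, best first, with "score" (0 to 1); they miss things now and then, are a little off and sometimes report something else, mostly with a low value. They report only what shows in the picture. A call takes as long as a camera call. They do not tell look-alikes from the thing itself.
- ctrl.outline_of(camera, target): "region" (480x640 bool, what is visible of it) and "position" ([column, row] in pixels, amid what is visible of it).
The state is a dict: "time_s": time; "q": joint angles; "dq": joint speeds; "joint_efforts": joint torques, N m; "eef_pos": TCP position; "eef_rot": TCP orientation; "wrist_force": force on the tool from outside, world axes, zero at the start; "torque": the same for the moment, N m; "opening": opening from 0.0 (shut) to 1.0 (fully open); "grasp_force": force on a finger pad.
Only numpy, scipy, OpenCV 4.12 (cv2) and the standard library are available. Lean on these libraries where they do the work, as an engineer would, in place of code of your own. Each camera call takes 0.05 s, during which the arm holds its last target. There are 200 camera calls.

## Working session

There is one attempt and no reset: what is moved stays moved. The work goes in short steps, Python scripts to look and compute and a tool call to move; the robot and the scene stay as the last step left them, time stands still between calls to the robot, and variables do not carry over. Pictures are saved under pics/ and viewed, at most 10 in all, crops included, and the job is handed in when it is done.

Besides the shell and the picture viewer there is one more tool, called after ">>>" as name([rows], argument=value, ...), one row to a line, values as JSON. apply_moves: Moves the arm, as the interface text tells. Its arguments: {"type":"object","properties":{"moves":{"type":"array"}},"required":["moves"]}

```bash
mkdir -p pics; ls; cat > h.py <<'E'
import numpy as np,cv2
from bench import ctrl
def cloud(name):
    o=ctrl.get_obs(); im,d=ctrl.camera(name); p=ctrl.camera_params(name); K=p["K"]
    v,u=np.mgrid[:480,:640]
    c=np.stack([(u-K[0][2])*d/K[0][0],(v-K[1][2])*d/K[1][1],d,np.ones_like(d)],-1)
    if "mount" in p:
        from scipy.spatial.transform import Rotation as R
        T=np.eye(4);w=o["eef_rot"];T[:3,:3]=R.from_quat([w[1],w[2],w[3],w[0]]).as_matrix();T[:3,3]=o["eef_pos"];T=T@np.array(p["mount"])
    else: T=np.array(p["cam_to_world"])
    P=(c@T.T)[...,:3]; P[d==0]=np.nan
    return im,d,P
def save(im,n): cv2.imwrite("pics/"+n,im[...,::-1])
E
python3 - <<'E'
from h import *
import pickle
o=ctrl.get_obs();print(o)
out={}
for c in("scene","top"):
    im,d,P=cloud(c);save(im,c+"0.png");out[c]=(im,d,P)
    for t in("core","roll_center","cap_a","guard_a","disp_a","tapegun_mid","knife_mid","tin_mid"):
        for r in ctrl.outline_of(c,t)[:4]:
            m=r["region"];q=P[m];q=q[~np.isnan(q[:,0])]
            print(c,t,round(r["score"],2),np.round(r["position"]),m.sum(),np.round(np.median(q,0),3) if len(q) else None)
pickle.dump(out,open("o.pkl","wb"))
E
```

```text
pics
{'time_s': 0.0, 'q': array([ 1.01567034e+00,  1.81533740e-01,  1.60795382e+00, -2.75495681e-05,
        1.35380241e+00, -2.06301886e-01]), 'dq': array([-0.00012207, -0.0005019 , -0.00054102,  0.00065516, -0.00160612,
        0.00093315]), 'joint_efforts': array([ 3.90979958e-04, -4.44855022e+01, -3.51342702e+01, -2.06760446e-04,
        8.84112931e-03, -4.29095692e-06]), 'eef_pos': array([0.19623985, 0.53991562, 0.23041444]), 'eef_rot': array([-3.02860730e-04,  1.73526141e-01,  9.84828898e-01, -7.92890702e-04]), 'wrist_force': array([ 0.924692  , -0.01580621, -0.31277156]), 'torque': array([ 0.02949349, -0.00279867,  0.03877809]), 'grasp_force': 0.0, 'opening': 1.0003489485401558}
scene core 0.81 [240. 291.] 384 [ 0.63  -0.197  0.04 ]
scene core 0.15 [395. 214.] 761 [0.45  0.199 0.069]
scene roll_center 0.57 [392. 275.] 1804 [0.639 0.154 0.056]
scene cap_a 0.92 [152. 312.] 1007 [ 0.663 -0.387  0.013]
scene cap_a 0.88 [393. 258.] 878 [0.617 0.161 0.072]
scene cap_a 0.82 [232. 269.] 964 [ 0.607 -0.197  0.07 ]
scene cap_a 0.79 [232. 358.] 1122 [ 0.791 -0.216  0.011]
scene guard_a 0
[... 512 characters left out ...]
ter 0.58 [256. 230.] 1724 [0.596 0.16  0.057]
top cap_a 0.98 [473. 199.] 840 [ 0.646 -0.387  0.012]
top cap_a 0.86 [241. 218.] 913 [0.6   0.162 0.071]
top cap_a 0.77 [398. 221.] 979 [ 0.591 -0.195  0.07 ]
top cap_a 0.73 [327. 236.] 850 [ 0.57  -0.036  0.011]
top guard_a 0.65 [229. 286.] 799 [0.447 0.198 0.071]
top guard_a 0.65 [402. 291.] 793 [ 0.435 -0.211  0.072]
top disp_a 0.78 [397. 257.] 7376 [ 0.512 -0.2    0.01 ]
top disp_a 0.7 [240. 269.] 5175 [0.49  0.18  0.009]
top tapegun_mid 0.93 [312. 169.] 2556 [0.727 0.002 0.052]
top knife_mid 0.83 [142. 297.] 592 [0.422 0.421 0.012]
top knife_mid 0.19 [243. 224.] 920 [0.6   0.162 0.071]
top tin_mid 0.85 [497. 300.] 2699 [ 0.406 -0.446  0.007]
```

```bash
python3 - <<'E'
from h import *
a=cv2.imread("pics/top0.png")[170:330,300:460]; b=cv2.imread("pics/scene0.png")[180:340,160:320]
cv2.imwrite("pics/c.png",cv2.resize(np.hstack([a,b]),(800,400),interpolation=cv2.INTER_CUBIC))
E
```

```text
(no output)
```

View pics/top0.png

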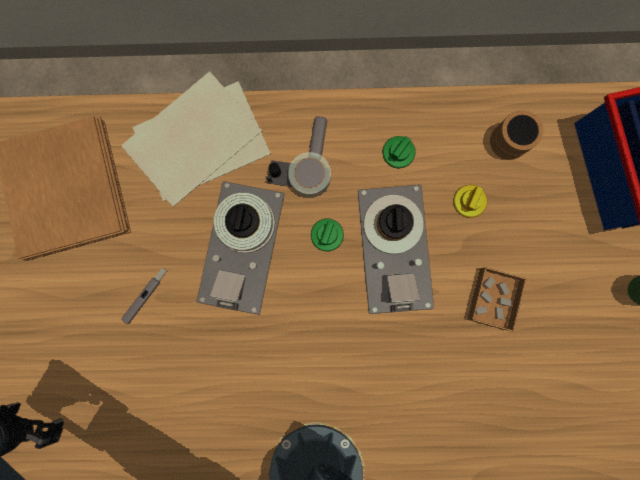

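View pics/c.png

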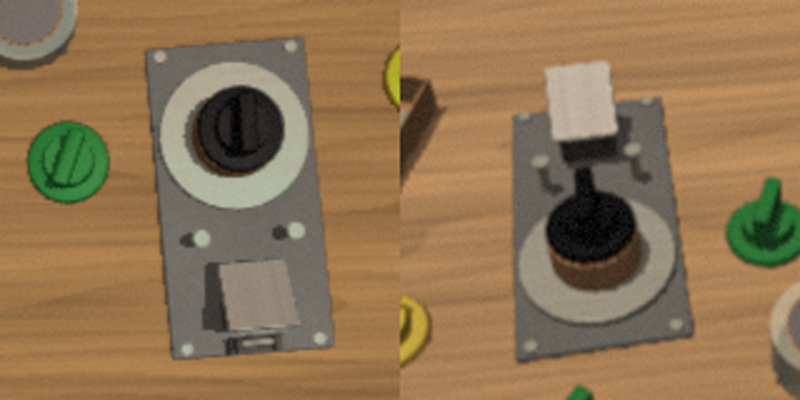

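The top picture shows the bare core on the right-hand dispenser (plate around (397,250), cap (397,221), guard (402,290)). The left one still has its white roll. The right-hand one is the target, so I'll measure it next.

```bash
python3 - <<'E'
from h import *
import pickle
out=pickle.load(open("o.pkl","rb"))
for c in("top","scene"):
    im,d,P=out[c]
    B=(P[...,0]>.3)&(P[...,0]<.75)&(P[...,1]>-.33)&(P[...,1]<-.08)
    m=B&(P[...,2]>.004)&(P[...,2]<.022)
    n,l,st,_=cv2.connectedComponentsWithStats(m.astype(np.uint8)); k=1+np.argmax(st[1:,4]); 
    q=P[l==k][:,:2]; lo,hi=np.percentile(q,[.5,99.5],axis=0)
    r=cv2.minAreaRect((q*1000).astype(np.float32)); print(c,"plate",r)
    f=P[B&(P[...,2]>.062)&(P[...,0]>.52)]; 
    fl=f[(f[:,2]<.08)]; print(" flange",cv2.minEnclosingCircle((fl[:,:2]*1000).astype(np.float32)),np.median(fl,0))
    w=f[f[:,2]>.1]; 
    if len(w)>5: print(" wing",len(w),w.mean(0),cv2.minAreaRect((w[:,:2]*1000).astype(np.float32)),w[:,2].max())
    rs=[g for g in [(P[B&(P[...,2]>.045)&(P[...,0]<.475)])]]
    g=rs[0]; 
    for it in range(3):
        cc=g.mean(0);U,S,V=np.linalg.svd(g-cc);nrm=V[2]*np.sign(V[2][2]);g=g[abs((g-cc)@nrm)<.003]
    print(" guard",len(g),cc,nrm,g.min(0),g.max(0),np.arccos(nrm[2]))
E
```

```text
top plate ((536.5552368164062, -204.8519287109375), (316.5846862792969, 167.69332885742188), 2.7062580585479736)
 flange ((593.789794921875, -200.36669921875), 41.42250061035156) [ 0.58840894 -0.19240244  0.06814166]
 wing 189 [ 0.59281143 -0.19940285  0.11343733] ((593.692626953125, -200.41603088378906), (55.70896530151367, 16.57579803466797), 2.2077279090881348) 0.12021431565151075
 guard 432 [ 0.44334407 -0.21129928  0.06634919] [0.52475996 0.05347112 0.8495692 ] [ 0.40570082 -0.24486832  0.0485259 ] [ 0.47070173 -0.1770768   0.08980353] 0.555628287155812
scene plate ((533.5826416015625, -203.73805236816406), (316.02337646484375, 160.03480529785156), 3.607926368713379)
 flange ((595.609375, -200.19894409179688), 42.18321228027344) [ 0.61294458 -0.19497306  0.06814871]
 wing 177 [ 0.59879914 -0.19928369  0.11235971] ((594.7777099609375, -199.27023315429688), (56.904762268066406, 15.785298347473145), 0.31705424189567566) 0.11737116534478875
 guard 643 [ 0.43834618 -0.21009333  0.0698695 ] [0.56804391 0.02312996 0.82267316] [ 0.40385273 -0.24335811  0.04590934] [ 0.47094997 -0.17737238  0.09313769] 0.6046991801533536
```

```bash
cat >> h.py <<'E'
from scipy.spatial.transform import Rotation as R
import json
def pose():
    o=ctrl.get_obs(); w=o["eef_rot"]; return np.array(o["eef_pos"]),R.from_quat([w[1],w[2],w[3],w[0]])
def yaw(r): x=r.as_matrix()[:,0]; return np.degrees(np.arctan2(x[1],x[0]))
def plan(xyz,yawdeg,n,jaw,nd=0,turn=None):
    """rows from the measured pose to xyz (m), tool down with its x at yawdeg"""
    p,r=pose(); y0=yaw(r); dy=(yawdeg-y0+180)%360-180 if turn is None else turn
    p0=p.copy(); rows=[]
    for i in range(1,n+1):
        t=p0+(np.array(xyz)-p0)*i/n; g=R.from_euler("z",y0+dy*i/n,degrees=True)*R.from_euler("x",180,degrees=True)
        off=np.round(r.inv().apply(t-p)*1000,nd); rot=np.round((r.inv()*g).as_rotvec(degrees=True),1)
        p=p+r.apply(off/1000); r=r*R.from_rotvec(rot,degrees=True)
        rows.append({"jaw":jaw,"offset":off.tolist(),"rot":rot.tolist()})
    for i in range(0,n,5): print(json.dumps(rows[i:i+5]))
    print("end",p.round(4),yaw(r))
def st():
    o=ctrl.get_obs(); p,r=pose(); print(o["time_s"],p.round(4),"yaw",round(yaw(r),2),"q",np.round(o["q"],2),"F",np.round(o["wrist_force"],1),"T",np.round(o["torque"],2),"op",round(o["opening"],3),"g",round(o["grasp_force"],1))
E
python3 -c "
from h import *
plan([.412,-.2105,.16],2,15,0,turn=-158)"
```

```text
[{"jaw": 0, "offset": [-31.0, -42.0, 5.0], "rot": [0.0, 0.0, 10.5]}, {"jaw": 0, "offset": [-37.0, -36.0, 5.0], "rot": [0.0, 0.0, 10.6]}, {"jaw": 0, "offset": [-44.0, -28.0, 4.0], "rot": [0.0, 0.0, 10.5]}, {"jaw": 0, "offset": [-48.0, -20.0, 5.0], "rot": [0.0, 0.0, 10.5]}, {"jaw": 0, "offset": [-51.0, -11.0, 5.0], "rot": [0.0, 0.0, 10.6]}]
[{"jaw": 0, "offset": [-52.0, -1.0, 5.0], "rot": [0.0, 0.0, 10.5]}, {"jaw": 0, "offset": [-52.0, 8.0, 4.0], "rot": [0.0, -0.0, 10.5]}, {"jaw": 0, "offset": [-49.0, 18.0, 5.0], "rot": [0.0, -0.0, 10.6]}, {"jaw": 0, "offset": [-45.0, 26.0, 5.0], "rot": [0.0, -0.0, 10.5]}, {"jaw": 0, "offset": [-39.0, 34.0, 5.0], "rot": [0.0, -0.0, 10.5]}]
[{"jaw": 0, "offset": [-33.0, 41.0, 4.0], "rot": [0.0, -0.0, 10.6]}, {"jaw": 0, "offset": [-24.0, 46.0, 5.0], "rot": [0.0, -0.0, 10.5]}, {"jaw": 0, "offset": [-16.0, 49.0, 5.0], "rot": [0.0, -0.0, 10.5]}, {"jaw": 0, "offset": [-6.0, 52.0, 5.0], "rot": [0.0, -0.0, 10.6]}, {"jaw": 0, "offset": [3.0, 52.0, 4.0], "rot": [-0.0, -0.0, 10.5]}]
end [ 0.4121 -0.2104  0.1603] 2.0158804150146845
```

>>> apply_moves([
  {"jaw": 0, "offset": [-31.0, -42.0, 5.0], "rot": [0.0, 0.0, 10.5]},
  {"jaw": 0, "offset": [-37.0, -36.0, 5.0], "rot": [0.0, 0.0, 10.6]},
  {"jaw": 0, "offset": [-44.0, -28.0, 4.0], "rot": [0.0, 0.0, 10.5]},
  {"jaw": 0, "offset": [-48.0, -20.0, 5.0], "rot": [0.0, 0.0, 10.5]},
  {"jaw": 0, "offset": [-51.0, -11.0, 5.0], "rot": [0.0, 0.0, 10.6]},
])

```text
time_s: 1.52
eef_pos: [0.2683, 0.2889, 0.2074]
eef_rot: [0.0, 0.595, 0.804, 0.0]
wrist_force: [0.5, -0.6, 1.0]
opening: 0.004
grasp_force: 0.0
```

>>> apply_moves([
  {"jaw": 0, "offset": [-52.0, -1.0, 5.0], "rot": [0.0, 0.0, 10.5]},
  {"jaw": 0, "offset": [-52.0, 8.0, 4.0], "rot": [0.0, 0.0, 10.5]},
  {"jaw": 0, "offset": [-49.0, 18.0, 5.0], "rot": [0.0, 0.0, 10.6]},
  {"jaw": 0, "offset": [-45.0, 26.0, 5.0], "rot": [0.0, 0.0, 10.5]},
  {"jaw": 0, "offset": [-39.0, 34.0, 5.0], "rot": [0.0, 0.0, 10.5]},
])

```text
time_s: 2.15
eef_pos: [0.3405, 0.0382, 0.1836]
eef_rot: [0.001, 0.89, 0.457, 0.001]
wrist_force: [1.2, 0.8, 0.5]
opening: 0.001
grasp_force: 0.0
```

>>> apply_moves([
  {"jaw": 0, "offset": [-33.0, 41.0, 4.0], "rot": [0.0, 0.0, 10.6]},
  {"jaw": 0, "offset": [-24.0, 46.0, 5.0], "rot": [0.0, 0.0, 10.5]},
  {"jaw": 0, "offset": [-16.0, 49.0, 5.0], "rot": [0.0, 0.0, 10.5]},
  {"jaw": 0, "offset": [-6.0, 52.0, 5.0], "rot": [0.0, 0.0, 10.6]},
  {"jaw": 0, "offset": [3.0, 52.0, 4.0], "rot": [0.0, 0.0, 10.5]},
])

```text
time_s: 2.78
eef_pos: [0.4124, -0.2124, 0.1603]
eef_rot: [0.0, 1.0, 0.014, 0.0]
wrist_force: [0.2, 0.0, 0.5]
opening: 0.0
grasp_force: 0.0
```

```bash
python3 - <<'E'
from h import *
st()
im,d,P=cloud("wrist");save(im,"w1.png")
for t in("guard_a","cap_a"):
    for r in ctrl.outline_of("wrist",t)[:2]:
        q=P[r["region"]];q=q[~np.isnan(q[:,0])];print(t,r["score"],r["position"],q.mean(0),q.min(0),q.max(0))
plan([.412,-.2105,.09],2,5,0)
E
```

```text
2.775 [ 0.4124 -0.2124  0.1603] yaw 1.64 q [-0.73  0.01  1.95  0.    1.19  0.81] F [0.2 0.  0.5] T [ 0.04 -0.04 -0.04] op 0.0 g 0.0
guard_a 0.84 [319.3, 221.2] [ 0.43575667 -0.21007884  0.07085858] [ 0.36899369 -0.25662664 -0.00201263] [ 0.47066642 -0.17327584  0.09222807]
cap_a 0.91 [81.8, 29.9] [ 0.5526348  -0.04553415  0.02000867] [ 0.52996951 -0.07791481 -0.00331309] [0.57833617 0.02083739 0.05588376]
cap_a 0.56 [309.3, 4.9] [ 0.55663454 -0.20096241  0.06522005] [ 0.55188228 -0.2259021   0.0548197 ] [ 0.56189674 -0.17464036  0.06986099]
[{"jaw": 0, "offset": [-0.0, -0.0, 14.0], "rot": [-0.0, 0.0, -0.0]}, {"jaw": 0, "offset": [-0.0, -1.0, 14.0], "rot": [-0.0, 0.0, -0.1]}, {"jaw": 0, "offset": [-0.0, -0.0, 14.0], "rot": [-0.0, 0.0, 0.0]}, {"jaw": 0, "offset": [-0.0, -1.0, 14.0], "rot": [-0.0, 0.0, -0.0]}, {"jaw": 0, "offset": [-0.0, 0.0, 14.0], "rot": [-0.0, 0.0, -0.1]}]
end [ 0.4121 -0.2104  0.09  ] 2.0474946419992945
```

View pics/w1.png

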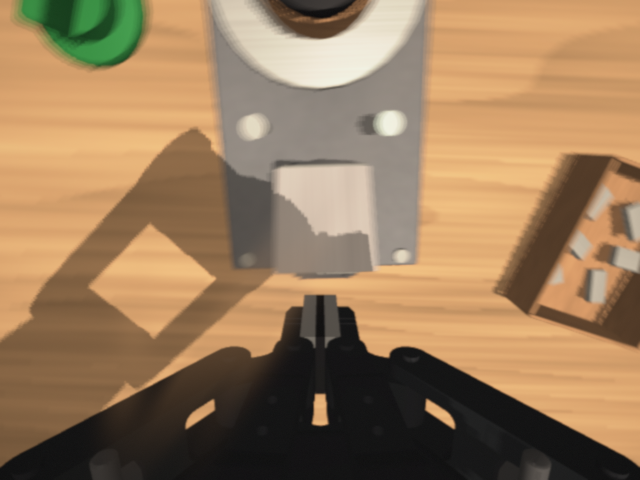

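Wrist view: the guard (320,220) is straight ahead of the fingertips (320,300). The lip is at about x = 0.404, so I press at x ≈ 0.414.

>>> apply_moves([
  {"jaw": 0, "offset": [2, -1, 14], "rot": [0, 0, 0]},
  {"jaw": 0, "offset": [0, -1, 14], "rot": [0, 0, 0]},
  {"jaw": 0, "offset": [0, 0, 14], "rot": [0, 0, 0]},
  {"jaw": 0, "offset": [0, 0, 14], "rot": [0, 0, 0]},
  {"jaw": 0, "offset": [0, 0, 10], "rot": [0, 0, 0]},
])

```text
time_s: 3.55
eef_pos: [0.4138, -0.2078, 0.0932]
eef_rot: [-0.0, 1.0, 0.018, -0.0]
wrist_force: [0.3, 0.5, 0.1]
opening: -0.005
grasp_force: 0.0
```

>>> apply_moves([
  {"jaw": 0, "offset": [0, 0, 8], "rot": [0, 0, 0]},
  {"jaw": 0, "offset": [0, 0, 8], "rot": [0, 0, 0]},
  {"jaw": 0, "offset": [0, 0, 8], "rot": [0, 0, 0]},
  {"jaw": 0, "offset": [0, 0, 6], "rot": [0, 0, 0]},
  {"jaw": 0, "offset": [0, 0, 3], "rot": [0, 0, 0]},
])

```text
time_s: 4.18
eef_pos: [0.4139, -0.2083, 0.0609]
eef_rot: [-0.0, 1.0, 0.018, -0.0]
wrist_force: [-0.8, -0.0, 0.1]
opening: 0.001
grasp_force: 0.3
```

>>> apply_moves([
  {"jaw": 0, "offset": [0, 0, 2], "rot": [0, 0, 0]},
  {"jaw": 0, "offset": [0, 0, 2], "rot": [0, 0, 0]},
  {"jaw": 0, "offset": [0, 0, 2], "rot": [0, 0, 0]},
  {"jaw": 0, "offset": [0, 0, 2], "rot": [0, 0, 0]},
  {"jaw": 0, "offset": [0, 0, 1], "rot": [0, 0, 0]},
])

```text
time_s: 4.8
eef_pos: [0.4141, -0.2083, 0.0521]
eef_rot: [0.0, 1.0, 0.018, 0.0]
wrist_force: [0.2, -0.4, -0.1]
opening: 0.002
grasp_force: 0.0
```

>>> apply_moves([
  {"jaw": 0, "offset": [0, 0, 1], "rot": [0, 0, 0]},
  {"jaw": 0, "offset": [0, 0, 1], "rot": [0, 0, 0]},
  {"jaw": 0, "offset": [0, 0, 1], "rot": [0, 0, 0]},
  {"jaw": 0, "offset": [0, 0, 1], "rot": [0, 0, 0]},
  {"jaw": 0, "offset": [0, 0, 0], "rot": [0, 0, 0]},
])

```text
time_s: 5.42
eef_pos: [0.4142, -0.2086, 0.0505]
eef_rot: [0.0, 1.0, 0.018, -0.0]
wrist_force: [-9.3, 5.8, 27.3]
opening: -0.002
grasp_force: 13.6
```

>>> apply_moves([
  {"jaw": 0, "offset": [0, 0, -20], "rot": [0, 0, 0]},
  {"jaw": 0, "offset": [0, 0, -40], "rot": [0, 0, 0]},
  {"jaw": 0.6, "offset": [0, 0, -50], "rot": [0, 0, 0]},
  {"jaw": 0.6, "offset": [30, -4, -30], "rot": [0, 0, 0]},
  {"jaw": 0.6, "offset": [60, -4, 0], "rot": [0, 0, 0]},
])

```text
time_s: 6.05
eef_pos: [0.5058, -0.1987, 0.1923]
eef_rot: [0.002, 1.0, 0.017, 0.003]
wrist_force: [-0.4, -1.3, 1.3]
opening: 0.595
grasp_force: 0.0
```

```bash
python3 - <<'E'
from h import *
st()
im0,d,P=cloud("wrist")
for r in ctrl.outline_of("wrist","cap_a")[:3]:
    q=P[r["region"]];q=q[~np.isnan(q[:,0])];print("cap",r["score"],r["position"],q.mean(0))
w=P[(P[...,2]>.102)&(P[...,2]<.125)&(abs(P[...,0]-.594)<.06)&(abs(P[...,1]+.2)<.05)]
print("wing",len(w),w.mean(0),w.max(0),cv2.minAreaRect((w[:,:2]*1000).astype(np.float32)))
im,d,P=cloud("scene")
g=P[(abs(P[...,0]-.42)<.045)&(abs(P[...,1]+.21)<.025)&(P[...,2]>.03)&(P[...,2]<.12)]
print("guard",len(g),np.percentile(g,[5,50,95],axis=0))
a=cv2.resize(im[160:360,140:340],(400,400));b=cv2.resize(im0,(400,300));b=np.vstack([b,np.zeros((100,400,3),np.uint8)])
save(np.hstack([a,b]),"c2.png")
E
```

```text
6.05 [ 0.5058 -0.1987  0.1923] yaw 1.9 q [-0.59  0.14  1.73 -0.    1.26  0.95] F [-0.4 -1.3  1.3] T [-0.05 -0.02  0.01] op 0.595 g 0.0
cap 0.91 [133.4, 144.5] [ 0.57231995 -0.04593856  0.02391899]
cap 0.79 [327.1, 112.2] [ 0.59384262 -0.19937736  0.08158228]
cap 0.78 [567.4, 51.5] [ 0.64816195 -0.38389624  0.02357857]
wing 2809 [ 0.59454981 -0.19977488  0.11339498] [ 0.62149705 -0.19145093  0.11594724] ((593.9542846679688, -200.05255126953125), (55.416709899902344, 15.755623817443848), 1.659509539604187)
guard 444 [[ 0.39672899 -0.23190869  0.03501073]
 [ 0.4337453  -0.20872861  0.0505699 ]
 [ 0.46296947 -0.18776325  0.05341601]]
```

View pics/c2.png

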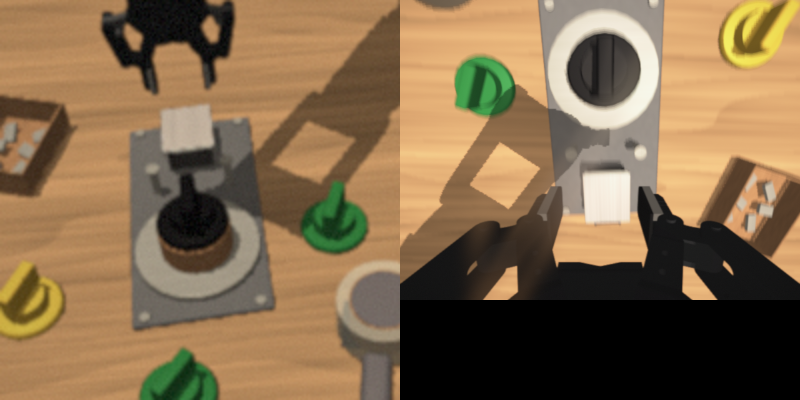

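The right picture shows the guard lying flat, with its top at z ≈ 0.051 in the depth. The wing is at (0.594, -0.200), yaw 1.7°. I now go to the cap.

>>> apply_moves([
  {"jaw": 0.6, "offset": [45, 2, 0], "rot": [0, 0, 0]},
  {"jaw": 0.6, "offset": [43, 2, 0], "rot": [0, 0, 0]},
  {"jaw": 0.6, "offset": [0, 0, 40], "rot": [0, 0, 0]},
  {"jaw": 0.6, "offset": [0, 0, 30], "rot": [0, 0, 0]},
  {"jaw": 0.6, "offset": [0, 0, 10], "rot": [0, 0, 0]},
])

```text
time_s: 6.82
eef_pos: [0.5895, -0.1974, 0.1057]
eef_rot: [-0.001, 1.0, 0.017, -0.002]
wrist_force: [0.3, 0.5, 0.4]
opening: 0.6
grasp_force: 0.0
```

```bash
python3 -c "
from h import *
st();plan([.5945,-.2,.091],1.7,5,.6)"
```

```text
6.825 [ 0.5895 -0.1974  0.1057] yaw 1.99 q [-0.51  0.42  1.58 -0.    1.15  1.02] F [0.3 0.5 0.4] T [ 0.02 -0.03  0.03] op 0.6 g 0.0
[{"jaw": 0.6, "offset": [1.0, 1.0, 3.0], "rot": [-0.1, 0.3, 0.1]}, {"jaw": 0.6, "offset": [1.0, 0.0, 3.0], "rot": [-0.0, -0.0, 0.0]}, {"jaw": 0.6, "offset": [1.0, 1.0, 3.0], "rot": [-0.0, -0.0, 0.1]}, {"jaw": 0.6, "offset": [1.0, 0.0, 3.0], "rot": [-0.0, -0.0, 0.0]}, {"jaw": 0.6, "offset": [1.0, 1.0, 3.0], "rot": [-0.0, -0.0, 0.1]}]
end [ 0.5946 -0.2002  0.0907] 1.6933021725756685
```

>>> apply_moves([
  {"jaw": 0.6, "offset": [2, 1, 4], "rot": [0, 0, 0]},
  {"jaw": 0.6, "offset": [2, 1, 4], "rot": [0, 0, 0.3]},
  {"jaw": 0.6, "offset": [0, 0, 4], "rot": [0, 0, 0]},
  {"jaw": 0.6, "offset": [0, 0, 2], "rot": [0, 0, 0]},
  {"jaw": 0.6, "offset": [0, 0, 0], "rot": [0, 0, 0]},
])

```text
time_s: 7.45
eef_pos: [0.5959, -0.1999, 0.0944]
eef_rot: [0.0, 1.0, 0.015, 0.0]
wrist_force: [-0.2, 0.2, 0.9]
opening: 0.601
grasp_force: 0.0
```

```bash
python3 -c "
from h import *
st()"
```

```text
7.45 [ 0.5959 -0.1999  0.0944] yaw 1.72 q [-0.51  0.44  1.57 -0.    1.13  1.03] F [-0.2  0.2  0.9] T [-0.   -0.02  0.02] op 0.601 g 0.0
```

>>> apply_moves([
  {"jaw": 0.6, "offset": [-1, 0, 3], "rot": [0, 0, 0]},
  {"jaw": 0.1, "offset": [0, 0, 0], "rot": [0, 0, 0]},
  {"jaw": 0.0, "offset": [0, 0, 0], "rot": [0, 0, 0]},
  {"jaw": 0.0, "offset": [0, 0, 0], "rot": [0, 0, 0]},
  {"jaw": 0.0, "offset": [0, 0, 0], "rot": [0, 0, 0]},
])

```text
time_s: 8.07
eef_pos: [0.5951, -0.2001, 0.0915]
eef_rot: [0.0, 1.0, 0.015, 0.0]
wrist_force: [-0.4, -0.2, 0.6]
opening: 0.172
grasp_force: 59.6
```

```bash
python3 -c "
from h import *
st()"
```

```text
8.075 [ 0.5951 -0.2001  0.0915] yaw 1.72 q [-0.51  0.45  1.57  0.    1.13  1.03] F [-0.4 -0.2  0.6] T [ 0.02 -0.01 -0.01] op 0.172 g 59.6
```

Gripped. I try counter-clockwise first (negative tool z), with a slight rise.

>>> apply_moves([
  {"jaw": 0.0, "offset": [0, 0, 0], "rot": [0, 0, -3]},
  {"jaw": 0.0, "offset": [0, 0, -0.5], "rot": [0, 0, -3]},
  {"jaw": 0.0, "offset": [0, 0, -0.3], "rot": [0, 0, -3]},
  {"jaw": 0.0, "offset": [0, 0, -0.2], "rot": [0, 0, -3]},
  {"jaw": 0.0, "offset": [0, 0, 0], "rot": [0, 0, 0]},
])

```text
time_s: 8.7
eef_pos: [0.595, -0.2006, 0.0918]
eef_rot: [0.0, 0.993, 0.119, 0.0]
wrist_force: [3.0, -4.5, -6.7]
opening: 0.174
grasp_force: 58.7
```

```bash
python3 -c "
from h import *
st()"
```

```text
8.7 [ 0.595  -0.2006  0.0918] yaw 13.67 q [-0.51  0.45  1.57 -0.    1.13  0.82] F [ 3.  -4.5 -6.7] T [-0.71 -0.51 -0.15] op 0.174 g 58.7
```

>>> apply_moves([
  {"jaw": 0.0, "offset": [0, 0, 0], "rot": [0, 0, -3]},
  {"jaw": 0.0, "offset": [0, 0, 0], "rot": [0, 0, -3]},
  {"jaw": 0.0, "offset": [0, 0, 0], "rot": [0, 0, 0]},
  {"jaw": 0.0, "offset": [0, 0, 0], "rot": [0, 0, 0]},
  {"jaw": 0.0, "offset": [0, 0, 0], "rot": [0, 0, 0]},
])

```text
time_s: 9.32
eef_pos: [0.5949, -0.2004, 0.0918]
eef_rot: [0.0, 0.986, 0.17, 0.0]
wrist_force: [3.7, -4.1, -8.2]
opening: 0.175
grasp_force: 59.8
```

```bash
python3 -c "
from h import *
st()"
```

```text
9.325 [ 0.5949 -0.2004  0.0918] yaw 19.53 q [-0.51  0.45  1.57 -0.    1.13  0.72] F [ 3.7 -4.1 -8.2] T [-0.86 -0.63 -0.89] op 0.175 g 59.8
```

The counter-clockwise torque builds up (-0.89 Nm) and the cap does not rise, so that looks like the stop. I turn back and try clockwise.

>>> apply_moves([
  {"jaw": 0.0, "offset": [0, 0, 1], "rot": [0, 0, 5]},
  {"jaw": 0.0, "offset": [0, 0, 0], "rot": [0, 0, 5]},
  {"jaw": 0.0, "offset": [0, 0, 0], "rot": [0, 0, 5]},
  {"jaw": 0.0, "offset": [0, 0, 0], "rot": [0, 0, 3]},
  {"jaw": 0.0, "offset": [0, 0, 0], "rot": [0, 0, 0]},
])

```text
time_s: 9.95
eef_pos: [0.5948, -0.1997, 0.0915]
eef_rot: [-0.0, 1.0, 0.015, -0.0]
wrist_force: [0.8, -0.7, -0.4]
opening: 0.177
grasp_force: 59.3
```

```bash
python3 -c "
from h import *
st()"
```

```text
9.95 [ 0.5948 -0.1997  0.0915] yaw 1.71 q [-0.51  0.45  1.57 -0.    1.13  1.03] F [ 0.8 -0.7 -0.4] T [-0.19 -0.09 -0.  ] op 0.177 g 59.3
```

>>> apply_moves([
  {"jaw": 0.0, "offset": [0, 0, 0], "rot": [0, 0, 5]},
  {"jaw": 0.0, "offset": [0, 0, 0], "rot": [0, 0, 5]},
  {"jaw": 0.0, "offset": [0, 0, 0], "rot": [0, 0, 5]},
  {"jaw": 0.0, "offset": [0, 0, 0], "rot": [0, 0, 3]},
  {"jaw": 0.0, "offset": [0, 0, 0], "rot": [0, 0, 0]},
])

```text
time_s: 10.58
eef_pos: [0.5949, -0.2007, 0.0922]
eef_rot: [0.001, 0.99, -0.141, 0.0]
wrist_force: [-2.6, -4.4, 3.3]
opening: 0.174
grasp_force: 59.9
```

```bash
python3 -c "
from h import *
st()"
```

```text
10.575 [ 0.5949 -0.2007  0.0922] yaw -16.22 q [-0.51  0.44  1.57 -0.    1.13  1.34] F [-2.6 -4.4  3.3] T [-0.72  0.46  0.06] op 0.174 g 59.9
```

Clockwise turns easily, with the cap rising and pushing up at low torque. It's a left-hand thread, so I go on clockwise, following the rise.

>>> apply_moves([
  {"jaw": 0.0, "offset": [0, 0, -1.2], "rot": [0, 0, 8]},
  {"jaw": 0.0, "offset": [0, 0, -0.8], "rot": [0, 0, 8]},
  {"jaw": 0.0, "offset": [0, 0, -0.6], "rot": [0, 0, 8]},
  {"jaw": 0.0, "offset": [0, 0, -0.6], "rot": [0, 0, 8]},
  {"jaw": 0.0, "offset": [0, 0, -0.6], "rot": [0, 0, 8]},
])

```text
time_s: 11.2
eef_pos: [0.5947, -0.2008, 0.0952]
eef_rot: [0.001, 0.881, -0.473, 0.0]
wrist_force: [-1.5, -5.4, -1.5]
opening: 0.176
grasp_force: 59.4
```

```bash
python3 -c "
from h import *
st()"
```

```text
11.2 [ 0.5947 -0.2008  0.0952] yaw -56.44 q [-0.51  0.44  1.57 -0.    1.13  2.04] F [-1.5 -5.4 -1.5] T [-1.18  0.2   0.06] op 0.176 g 59.4
```

>>> apply_moves([
  {"jaw": 0.0, "offset": [0, 0, -0.6], "rot": [0, 0, 9]},
  {"jaw": 0.0, "offset": [0, 0, -0.7], "rot": [0, 0, 9]},
  {"jaw": 0.0, "offset": [0, 0, -0.7], "rot": [0, 0, 9]},
  {"jaw": 0.0, "offset": [0, 0, -0.7], "rot": [0, 0, 9]},
  {"jaw": 0.0, "offset": [0, 0, -0.7], "rot": [0, 0, 9]},
])

```text
time_s: 11.82
eef_pos: [0.5943, -0.2014, 0.0982]
eef_rot: [-0.001, -0.633, 0.774, -0.001]
wrist_force: [-2.2, -7.4, -2.1]
opening: 0.172
grasp_force: 59.1
```

>>> apply_moves([
  {"jaw": 0.0, "offset": [0, 0, -0.7], "rot": [0, 0, 9]},
  {"jaw": 0.0, "offset": [0, 0, -0.2], "rot": [0, 0, 3]},
  {"jaw": 0.0, "offset": [0, 0, 0], "rot": [0, 0, 0]},
  {"jaw": 0.0, "offset": [0, 0, -1], "rot": [0, 0, 0]},
  {"jaw": 0.0, "offset": [0, 0, -1], "rot": [0, 0, 0]},
])

```text
time_s: 12.45
eef_pos: [0.5938, -0.2012, 0.0999]
eef_rot: [-0.001, -0.551, 0.835, -0.0]
wrist_force: [-0.9, -7.9, -7.2]
opening: 0.171
grasp_force: 58.9
```

```bash
python3 -c "
from h import *
st()"
```

```text
12.45 [ 0.5938 -0.2012  0.0999] yaw -113.19 q [-0.51  0.43  1.57 -0.    1.14  3.03] F [-0.9 -7.9 -7.2] T [-1.53  0.1   0.05] op 0.171 g 58.9
```

>>> apply_moves([
  {"jaw": 0.0, "offset": [0, 0, -0.5], "rot": [0, 0, 2]},
  {"jaw": 0.0, "offset": [0, 0, -0.5], "rot": [0, 0, 1]},
  {"jaw": 0.0, "offset": [0, 0, 0], "rot": [0, 0, 0]},
  {"jaw": 0.0, "offset": [0, 0, 0], "rot": [0, 0, 0]},
  {"jaw": 0.0, "offset": [0, 0, 0], "rot": [0, 0, 0]},
])

```text
time_s: 13.08
eef_pos: [0.5937, -0.2011, 0.1014]
eef_rot: [-0.001, -0.528, 0.849, 0.0]
wrist_force: [-1.8, -7.4, -4.4]
opening: 0.176
grasp_force: 59.4
```

```bash
python3 - <<'E'
from h import *
st()
a,d,P=cloud("wrist"); im,d2,P2=cloud("scene")
b=cv2.resize(im[200:320,180:300],(400,400),interpolation=cv2.INTER_CUBIC)
save(np.hstack([cv2.resize(a,(400,400)),b]),"c3.png")
E
```

```text
13.075 [ 0.5937 -0.2011  0.1014] yaw -116.19 q [-0.51  0.43  1.57 -0.    1.15  3.09] F [-1.8 -7.4 -4.4] T [-1.4   0.37  0.05] op 0.176 g 59.4
```

View pics/c3.png

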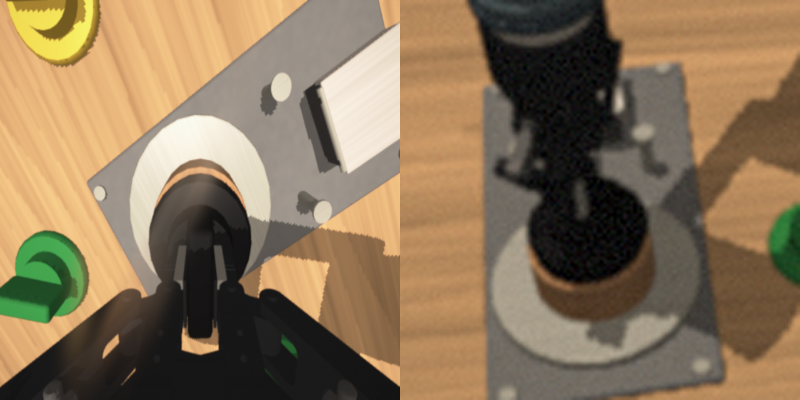

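The cap is up with the core still in place. The downward pull fell as the tool rose, so I lift gently and watch the force.

>>> apply_moves([
  {"jaw": 0.0, "offset": [0, 0, -0.7], "rot": [0, 0, 0]},
  {"jaw": 0.0, "offset": [0, 0, -0.7], "rot": [0, 0, 0]},
  {"jaw": 0.0, "offset": [0, 0, -0.6], "rot": [0, 0, 0]},
  {"jaw": 0.0, "offset": [0, 0, 0], "rot": [0, 0, 0]},
  {"jaw": 0.0, "offset": [0, 0, 0], "rot": [0, 0, 0]},
])

```text
time_s: 13.8
eef_pos: [0.5934, -0.2007, 0.1032]
eef_rot: [-0.002, -0.528, 0.849, 0.001]
wrist_force: [-3.5, -6.2, -3.8]
opening: 0.176
grasp_force: 59.3
```

```bash
python3 -c "
from h import *
st()"
```

```text
13.8 [ 0.5934 -0.2007  0.1032] yaw -116.19 q [-0.51  0.43  1.57 -0.    1.15  3.09] F [-3.5 -6.2 -3.8] T [-1.24  0.55 -0.01] op 0.176 g 59.3
```

>>> apply_moves([
  {"jaw": 0.0, "offset": [0.7, 0, -1], "rot": [0, 0, 0]},
  {"jaw": 0.0, "offset": [0, 0, -2], "rot": [0, 0, 0]},
  {"jaw": 0.0, "offset": [0, 0, -2], "rot": [0, 0, 0]},
  {"jaw": 0.0, "offset": [0, 0, -2], "rot": [0, 0, 0]},
  {"jaw": 0.0, "offset": [0, 0, -2], "rot": [0, 0, 0]},
])

```text
time_s: 14.42
eef_pos: [0.5948, -0.2003, 0.1138]
eef_rot: [0.0, -0.528, 0.849, -0.0]
wrist_force: [-0.3, 0.1, -1.4]
opening: 0.172
grasp_force: 59.7
```

```bash
python3 -c "
from h import *
st()"
```

```text
14.425 [ 0.5948 -0.2003  0.1138] yaw -116.26 q [-0.51  0.42  1.56  0.    1.17  3.09] F [-0.3  0.1 -1.4] T [-0.02  0.02  0.  ] op 0.172 g 59.7
```

>>> apply_moves([
  {"jaw": 0.0, "offset": [0, 0, -12], "rot": [0, 0, 0]},
  {"jaw": 0.0, "offset": [0, 0, -25], "rot": [0, 0, 0]},
  {"jaw": 0.0, "offset": [0, 0, -25], "rot": [0, 0, 0]},
  {"jaw": 0.0, "offset": [0, 0, -15], "rot": [0, 0, 0]},
  {"jaw": 0.0, "offset": [0, 0, -5], "rot": [0, 0, 0]},
])

```text
time_s: 15.05
eef_pos: [0.5951, -0.2009, 0.1969]
eef_rot: [0.001, -0.528, 0.849, -0.001]
wrist_force: [-0.2, -0.1, -1.1]
opening: 0.174
grasp_force: 59.8
```

>>> apply_moves([
  {"jaw": 0.0, "offset": [0, 0, 0], "rot": [0, 0, 0]},
  {"jaw": 0.0, "offset": [0, 0, 0], "rot": [0, 0, 0]},
  {"jaw": 0.0, "offset": [0, 0, 0], "rot": [0, 0, 0]},
  {"jaw": 0.0, "offset": [0, 0, 0], "rot": [0, 0, 0]},
  {"jaw": 0.0, "offset": [0, 0, 0], "rot": [0, 0, 0]},
])

```text
time_s: 15.68
eef_pos: [0.5945, -0.2006, 0.1951]
eef_rot: [-0.0, -0.528, 0.849, 0.0]
wrist_force: [0.3, -0.6, -1.2]
opening: 0.176
grasp_force: 59.8
```

```bash
python3 - <<'E'
from h import *
st()
a,d,P=cloud("wrist"); im,d2,P2=cloud("scene")
g=P2[(abs(P2[...,0]-.42)<.045)&(abs(P2[...,1]+.21)<.025)&(P2[...,2]>.03)&(P2[...,2]<.09)]
print(len(g),np.percentile(g,[5,50,95],axis=0))
b=cv2.resize(im[160:320,160:320],(400,400),interpolation=cv2.INTER_CUBIC)
save(np.hstack([cv2.resize(a,(400,400)),b]),"c4.png")
E
```

```text
15.675 [ 0.5945 -0.2006  0.1951] yaw -116.28 q [-0.51  0.33  1.5  -0.    1.31  3.09] F [ 0.3 -0.6 -1.2] T [-0.02  0.02 -0.  ] op 0.176 g 59.8
108 [[ 0.39484233 -0.20602453  0.04823761]
 [ 0.41375841 -0.1942623   0.05068   ]
 [ 0.43686362 -0.1852292   0.05290838]]
```

View pics/c4.png

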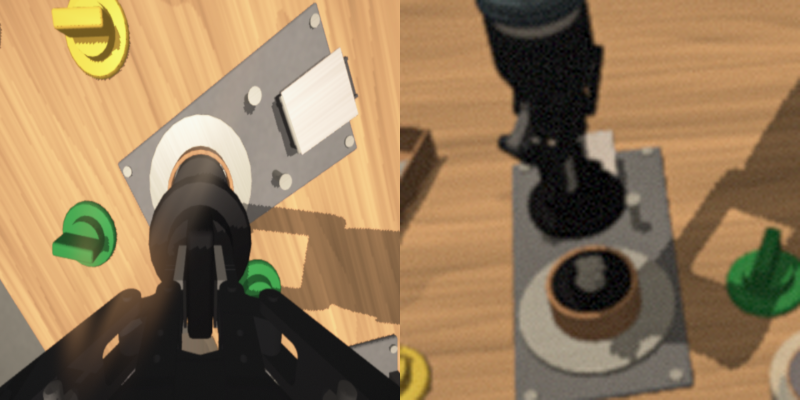

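The picture shows the cap held above the bare spindle (right half, stub at (590,270)), the core on the drum, and the guard flat and shut.

```bash
python3 -c "
from bench import ctrl
print(ctrl.hand_in())"
```

```text
the job is handed in; nothing more can be done
None
```

The job is done and handed in at about 16 s of arm time: on the run-out dispenser (the one on the robot's right), the guard is shut, the cap (a left-hand thread, loosened clockwise) is held about 10 cm above the spindle, and the core is still on its drum.

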